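# Lock a grinding jar into the bayonet socket of a bench mill and hold it home

## Robot

A 7-joint arm with a two-finger parallel gripper is mounted at the origin on the work surface. World frame = base frame: x ahead of the robot, y to its left, z up, the work surface at z = 0. Lengths are in mm, angles in rad, forces in N, time in s.
With the tool pointing down it reaches from about 400 to 900 mm from the base axis. Payload 5.6 kg.
Tool frame: the origin (TCP) lies between the finger pads; the fingertips stand 19 mm ahead of it and the grasp point (between the pads) is the TCP (arm.tip_extent is the distance from the TCP to the fingertips, in mm); z points along the fingers, y is the direction in which the jaws open and shut (so a half turn about z gives the same grasp; the last joint's range is limited). The gripper opens to 92 mm and grips with 3 to 60 N. Pads are 20 mm wide; open, the fingers measure 128 mm over their backs; the gripper's body (75 mm by 189 mm) begins 69 mm behind the grasp point.
Start: joints at [-1.225, 0.468, -0.012, 1.603, 0.006, 1.071, -0.056], TCP at [246.441, 601.478, 233.592] pointing down, gripper open.
Joint ranges: [-2.53, 2.53], [-0.31, 2.02], [-1.57, 1.55], [0.28, 2.44], [-1.29, 4.43], [0.15, 1.84], [-2.92, 2.92]. Speed limits (rad/s): [2.57, 2.57, 3.14, 3.14, 3.14, 3.14, 3.14].

## Interface

Orientations are given as a rotation vector (axis times angle).
In Python, from cell import arm, cams, order gives the robot as it stands.
- The arm moves only by the tool step_arm, never from a script. Its argument "moves" is a list that holds one entry, the list of rows, each a list of 5 numbers: the finger opening in mm, from 0 to 91.9, then the shift along the world's x, y, z in mm, then the turn about the world's z in degrees. In form: [[[gripper, tx, ty, tz, yaw], ...]]. A call has 1 to 12 rows; each row shifts and turns the commanded pose from where the row before left it; what a row does not reach is not made up. A row lasts 1/12 s, in which the tool goes at most 41.7 mm and 7.16 degrees, less where a joint would pass 70% of its speed; a pose out of reach is approached as far as the arm can. A call is refused whole if a number of a shift passes 41.7 or a number of a turn 7.16, either way. A call with a gripper value outside its range is refused whole. The fingers move at their own pace and stop on an object; "grip_force" is the grip in N (left out, the last holds). Time passes only in rows, so rows that do not move let the fingers close. It gives the time, the measured TCP pose, the force and the opening at its end, in the units of the state.
- arm.state(): the state, without advancing time (a new reading comes with each control period).
- cams.get_image(name): name is "scene" or "top" or "wrist"; returns a dict with "pixels" (420x560x3 uint8, blue, green, red), "depth" (420x560 float32, mm along the optical axis (not along the pixel's ray), 0 where there is no reading), "fx", "fy", "cx", "cy" (pixels), "R" (3x3) and "t" (3): a world point X has camera coordinates R X + t; the wrist camera has in their place "hand_eye" (4x4, takes a point from camera to tool coordinates, whose origin is the TCP and whose axes are the flange's). Camera axes: x right, y down, z forward; pixel columns grow to the right and rows downward; lengths in mm; the calibration is good to about 2 mm. A picture is of the moment at which its call begins: read the wrist's pose just before it.
- order.close_job(): hands the job in, once; it reports no verdict.
The state is a dict: "time_s": time; "q": joint angles; "qvel": joint speeds; "tau": joint torques, N m; "tcp_pos": TCP position; "ee_rot": TCP orientation; "ft_force": force on the tool from outside, world axes, zero at the start; "moment": the same for the moment, N m; "grip_width": finger opening in mm.
Only numpy, scipy, OpenCV 4.12 (cv2) and the standard library are available. Lean on these libraries where they do the work, as an engineer would, in place of code of your own. Each camera call takes 0.05 s, during which the arm holds its last target.

## Task

Take the grinding jar with the green top out of the blue stand, set it upright into the round socket of the white bench mill with its two lugs in the two notches, press it all the way down against the spring and, keeping it down, turn it a quarter turn clockwise (seen from above) until it comes up against its stop. Finish still holding the jar: gripped, turned to the stop and pressed fully down on the spring; do not let go. Leave the jar with the orange top and everything else on the bench where it is.

Things in the scene. Friction and masses are not known exactly. Their poses are not given: they have to be found in the camera images.
- green_jar_mid (a point): Jar to lock in; point on its axis, 48 mm above its foot (half-way up). Loose, upright, 96 mm tall, 0.15-0.3 kg; steel foot and white body 40 mm across, foot tapering to 28 mm over its lowest 9 mm. z up; x through two opposed steel lugs, each 8 mm wide, from 14 to 20 mm above the foot, reaching 27 mm from the axis (half a turn makes no difference). Foot 8 mm above the bench, in a stand pocket.
- green_jar_bar (a point): Centre of the same jar's green grip bar, on its axis, 79 mm above the foot; same axes. The bar stands on a green cap disc (44 mm across, its top 62 mm above the foot) and spans 62 to 96 mm above the foot; 44 mm long (x, in line with the lugs), 24 mm thick (y): grip it from above across y.
- socket (a point): Centre of the socket mouth, in its collar's top plane. z up, x through two opposed notches that orange marks point at. Cover 6 mm thick: round hole 43 mm across, notches 13 mm wide reaching 28 mm from the centre. Below it the lugs' track goes clockwise only (from above), to a rigid stop after 90 degrees. Let go, the spring lifts the jar till its lugs meet the cover.
- mill: Fixed white bench mill: a box 160 mm square, 69 mm high, with a dark steel socket collar (about 97 mm across) standing 6 mm above its deck, its top 75 mm above the bench; origin at the centre of the underside, axes as the socket's.
- ejector (a joint): Travel (m) of the round spring-loaded steel ejector under the socket: 0 up, its face 20 mm below the mouth (a jar standing on it has its lugs inside the notches); 0.006 the lugs are just clear below the cover, so that the jar can turn; 0.013 fully down at a rigid end, jar's foot 33 mm below the mouth. The spring pushes up with 5.5 N at 0, 12.7 N at 0.013.
- orange_jar_mid (a point): The same kind of jar with an orange top, in the other pocket 120 mm away: a bystander. The point is on its axis, 48 mm above its foot.
- stand: Fixed blue plastic block for the jars, 96 mm (x) by 230 mm (y), 22 mm high, origin at the centre of its underside; two round pockets 60 mm in diameter and 14 mm deep at y = +60 and -60 mm.
- well_plate: Bystander: clear 24-well plate, 127 by 85 mm, 20 mm high, lying loose beyond the mill's right side; origin under its centre.
- tip_box: Bystander: blue and yellow pipette tip box, 120 by 80 mm, 56 mm high; origin under its centre.
- amber_a: Bystander: amber bottle, 36 mm in diameter, 75 mm high; origin under its centre.
- amber_b: Bystander: amber bottle, 36 mm in diameter, 75 mm high; origin under its centre.
- beaker: Bystander: clear plastic beaker, 68 mm in diameter, 85 mm high; origin under its centre.
- marker: Bystander: blue marker pen lying on the bench, 14 mm thick, 120 mm long; origin under its middle.

How it is judged (in metres and radians):
On the way, in this order (a step that is already met when the one before it is completed fails the run):
1. the green-topped jar is lifted out of the stand (height (world z) of green_jar_mid above 0.085 m and horizontal distance between green_jar_mid and socket above 0.06 m), for 0.1 s.
2. it stands in the socket with its lugs through the notches, pressed down but not yet turned (value of joint ejector above 0.006 m and horizontal distance between green_jar_mid and socket below 0.004 m and z of green_jar_mid in the frame of socket below 0.023 m and angle between the x axis of green_jar_mid and the x axis of socket, either way round below 0.4 rad), for 0.05 s.
3. it is turned a quarter turn up to its stop (angle between the x axis of green_jar_mid and the x axis of socket, either way round above 1.36 rad and z of green_jar_mid in the frame of socket below 0.0235 m), for 0.1 s.
At the end, for the whole second after the job is handed in: Still gripping the green-topped jar (over 3 N), upright (0.08 rad) and centred (4 mm) in the socket, turned to within 12 degrees of its stop and pressed so that the ejector has travelled over 10.5 of 13 mm, all through the last second; the orange-topped jar within 15 mm of its place (value of joint ejector above 0.0105 m and z of green_jar_mid in the frame of socket below 0.0178 m and angle between the x axis of green_jar_mid and the x axis of socket, either way round above 1.36 rad and horizontal distance between green_jar_mid and socket below 0.004 m and angle between green_jar_mid's own z axis and vertical below 0.08 rad and contact force between the fingers and green_jar above 3 N and distance of orange_jar_mid from where it was at the start of the episode below 0.015 m); the arm keeps its last pose, push and grip.
It fails at once if the orange-topped jar is moved or tipped (distance of orange_jar_mid from where it was at the start of the episode above 0.02 m or angle between orange_jar_mid's own z axis and vertical above 0.3 rad).
It fails at once if something else on the bench is moved (distance of any of well_plate, tip_box, amber_a, amber_b, beaker from where it was at the start of the episode above 0.03 m or distance of marker from where it was at the start of the episode above 0.04 m).
It also fails if it takes over 48 s, if anything falls off the work surface, if the arm or the gripper's body presses on something with over 40 N, if the wrist force passes 120 N, or if a joint passes its speed limit or range.

## Working session

There is one attempt and no reset: what is moved stays moved. The work goes in short steps, Python scripts to look and compute and a tool call to move; the robot and the scene stay as the last step left them, time stands still between calls to the robot, and variables do not carry over. Pictures are saved under pics/ and viewed, and the job is handed in when it is done.

Besides the shell and the picture viewer there is one more tool, called after "Call:" by a JSON object that holds its "name" and its "arguments", one argument or row to a line. step_arm: Moves the arm, as the interface text tells. Its arguments: {"type":"object","properties":{"moves":{"type":"array"},"grip_force":{"type":"number"}},"required":["moves"]}

```bash
ls; mkdir -p pics; cat > h.py <<'E'
import numpy as np, cv2, pickle
from cell import arm, cams, order
def grab(n,tag):
    s=arm.state(); im=cams.get_image(n); im['state']=s
    pickle.dump(im,open(f'{tag}.pkl','wb')); cv2.imwrite(f'pics/{tag}.png',im['pixels']); return im
def load(tag): return pickle.load(open(f'{tag}.pkl','rb'))
def pose(im):
    """camera->world R,c"""
    if 'hand_eye' in im:
        s=im['state']; T=np.eye(4); T[:3,:3]=cv2.Rodrigues(np.array(s['ee_rot'],float))[0]; T[:3,3]=s['tcp_pos']
        M=T@np.array(im['hand_eye']); return M[:3,:3],M[:3,3]
    R=np.array(im['R']);t=np.array(im['t']).ravel(); return R.T,-R.T@t
def ray(im,u,v):
    R,c=pose(im); d=R@np.array([(u-im['cx'])/im['fx'],(v-im['cy'])/im['fy'],1.]); return c,d
def onz(im,u,v,z):
    c,d=ray(im,u,v); return c+d*(z-c[2])/d[2]
def cloud(im):
    h,w=im['depth'].shape; u,v=np.meshgrid(np.arange(w),np.arange(h)); z=im['depth'].astype(float)
    P=np.stack([(u-im['cx'])/im['fx']*z,(v-im['cy'])/im['fy']*z,z],-1); R,c=pose(im)
    return P@R.T+c
def tri(a,b):
    (c1,d1),(c2,d2)=a,b; A=np.stack([d1,-d2],1); k=np.linalg.lstsq(A,c2-c1,rcond=None)[0]
    p,q=c1+k[0]*d1,c2+k[1]*d2; return (p+q)/2,np.linalg.norm(p-q)
E
python3 - <<'E'
from h import *
s=arm.state(); print(s)
for n in ('scene','top','wrist'):
    im=grab(n,n+'0'); print(n,pose(im)[1],im['fx'])
E
```

```text
pics
{'time_s': 0.0, 'q': array([-1.22499507,  0.46833672, -0.01160903,  1.60359485,  0.00601875,
        1.07141209, -0.05629653]), 'qvel': array([ 3.28286931e-05,  8.56840213e-04,  6.29391791e-04,  1.57553280e-03,
       -1.81022705e-03, -1.36419093e-03,  1.80043200e-03]), 'tau': array([ 1.39648073e-03, -5.20565593e+01, -1.20717121e-02, -2.43749356e+01,
       -5.67267719e-02,  1.71990454e-02,  1.53179485e-04]), 'tcp_pos': array([246.26121041, 600.96211863, 232.67849562]), 'ee_rot': array([-6.06920681e-01, -3.08220690e+00,  2.67850372e-03]), 'ft_force': array([-0.10301938,  0.15327545, -0.30169567]), 'moment': array([ 0.0428568 ,  0.0038812 , -0.03290038]), 'grip_width': 92.05497969484281}
scene [1461.42293042 1014.783745   1482.30977396] 535.9405732210674
top [ 436.93301926  -21.15225418 1405.00642304] 385.3578559178741
wrist [178.37973484 629.0756026  383.46756207] 371.2679790283861
```

View pics/scene0.png

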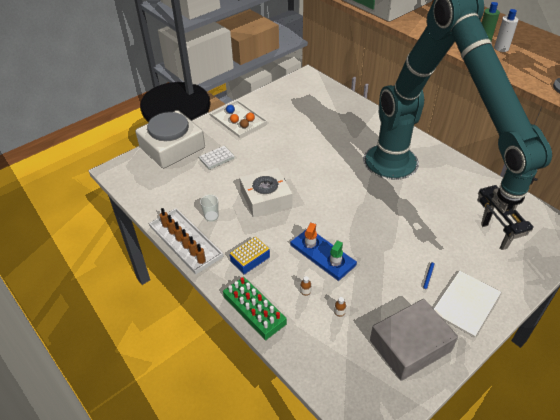

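View pics/top0.png

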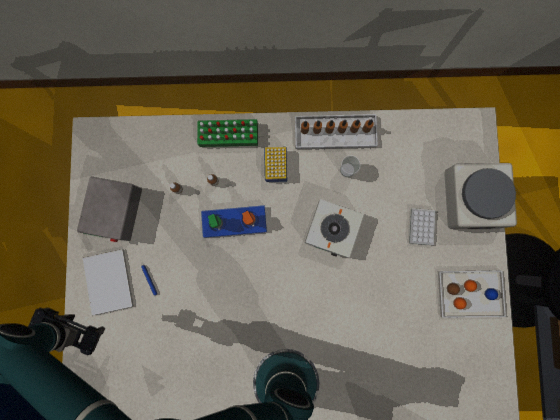

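View pics/wrist0.png

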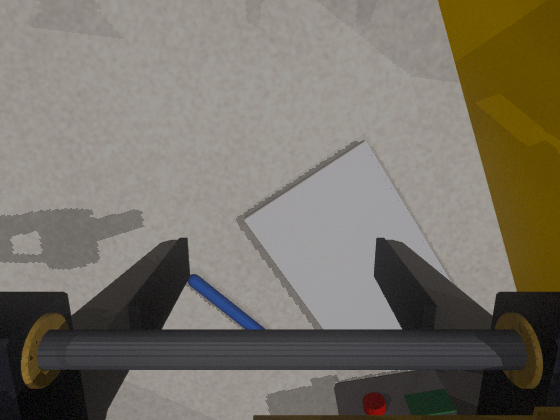

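The scene view shows the green jar at about (336,253), the orange jar at (311,235) and the mill's socket at (265,185). In the top view the green jar is at (214,221), the orange jar at (250,217), and the socket at (334,228) with orange marks at about (339,211) and (330,244). The wrist camera only sees the pad and the marker.

```bash
python3 - <<'E'
from h import *
for n in ('scene0','top0'):
    im=load(n); P=cloud(im); hsv=cv2.cvtColor(im['pixels'],cv2.COLOR_BGR2HSV)
    for nm,lo,hi in (('green',(50,120,50),(85,255,255)),('orange',(3,150,120),(18,255,255)),('blue',(105,150,60),(125,255,255))):
        m=cv2.inRange(hsv,lo,hi); k,l,st,ce=cv2.connectedComponentsWithStats(m)
        for i in range(1,k):
            if st[i,4]<12: continue
            p=P[l==i]; p=p[np.isfinite(p).all(1)]
            md=np.median(p,0)
            if 300<md[0]<750 and abs(md[1])<450: print(n,nm,ce[i].round(1),st[i,4],md.round(0),'zmax',p[:,2].max().round())
im=load('top0');P=cloud(im)
print('socket',P[228,334],P[205,320], P[235,315]); 
x=im['pixels'][180:270,180:390]; cv2.imwrite('pics/topc.png',cv2.resize(x,None,fx=3.8,fy=3.8,interpolation=cv2.INTER_CUBIC))
E
```

```text
scene0 green [336.5 249.5] 145 [574. 249.  97.] zmax 113.0
scene0 orange [310.8 231.4] 136 [584. 130.  98.] zmax 1482.0
scene0 orange [306.2 285.2] 33 [731. 266.  51.] zmax 64.0
scene0 orange [341.2 306. ] 30 [703. 401.  52.] zmax 58.0
scene0 blue [323.3 255.8] 1091 [588. 191.  22.] zmax 1482.0
top0 green [213.4 220.6] 111 [568. 235. 102.] zmax 110.0
top0 orange [246.8 217.5] 89 [573. 119. 103.] zmax 109.0
top0 blue [233.4 221.5] 1127 [568. 179.  21.] zmax 1405.0
socket [ 537.8792909  -180.76413581   55.2186877 ] [ 618.33736465 -132.9227467    67.45786278] [ 513.46713114 -112.57828829   72.25387098]
```

View pics/topc.png

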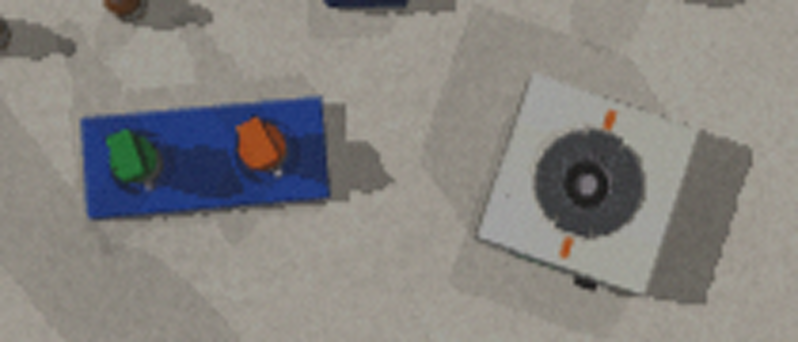

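```bash
python3 - <<'E'
from h import *
im=load('wrist0'); s=im['state']; R=cv2.Rodrigues(s['ee_rot'])[0]; print(R.round(3)); print(np.array(im['hand_eye']).round(3), im['cx'],im['cy'])
print(onz(im,280,210,0),onz(im,280,240,100))
t=load('top0');hsv=cv2.cvtColor(t['pixels'],cv2.COLOR_BGR2HSV);P=cloud(t)
m=cv2.inRange(hsv,(50,120,50),(85,255,255)); m[:, :195]=0; m[:,230:]=0; m[:200]=0
p=P[(m>0)&(P[...,2]>98)]; r=cv2.minAreaRect(p[:,:2].astype(np.float32)); print(r,p.mean(0)); u,S,v=np.linalg.svd(p[:,:2]-p[:,:2].mean(0)); print(v)
E
```

```text
[[-0.925  0.379 -0.   ]
 [ 0.379  0.925 -0.002]
 [-0.    -0.002 -1.   ]]
[[-1.00000e-03 -9.66000e-01 -2.60000e-01  7.34550e+01]
 [ 1.00000e+00 -1.00000e-03  0.00000e+00 -7.00000e-03]
 [-1.00000e-03 -2.60000e-01  9.66000e-01 -1.50742e+02]
 [ 0.00000e+00  0.00000e+00  0.00000e+00  1.00000e+00]] 281.4486336308455 203.47442182044648
[279.90530579 585.27668341   0.        ] [276.87665898 587.04601739 100.        ]
((567.0349731445312, 236.6984405517578), (42.69337463378906, 23.4443302154541), 18.335216522216797) [566.76004607 236.48617942 103.37282663]
[[-0.94462522 -0.32815116]
 [-0.32815116  0.94462522]]
```

Call:
{"name": "step_arm", "arguments": {
  "moves": [
    [[91.9, 27, -30.5, 0, 3.5], [91.9, 27, -30.5, 0, 3.5], [91.9, 27, -30.5, 0, 3.5], [91.9, 27, -30.5, 0, 3.5], [91.9, 27, -30.5, 0, 3.5], [91.9, 27, -30.5, 0, 3.5], [91.9, 27, -30.5, 0, 3.5], [91.9, 27, -30.5, 0, 3.5], [91.9, 27, -30.5, 0, 3.5], [91.9, 27, -30.5, 0, 3.5], [91.9, 27, -30.5, 0, 3.5], [91.9, 24, -29, 0, 2.8]]
  ]
}}

```text
time_s: 1.15
tcp_pos: [568.8, 234.7, 233.4]
ee_rot: [0.522, -3.098, 0.001]
ft_force: [0.6, -0.1, 0.2]
grip_width: 92.1
```

Call:
{"name": "step_arm", "arguments": {
  "moves": [
    [[91.9, 0, 0, 0, 0], [91.9, 0, 0, 0, 0], [91.9, 0, 0, 0, 0]]
  ]
}}

```text
time_s: 1.4
tcp_pos: [566.9, 237.3, 233.2]
ee_rot: [0.518, -3.098, -0.001]
ft_force: [-0.1, -0.7, -0.1]
grip_width: 91.8
```

```bash
python3 - <<'E'
from h import *
im=grab('wrist','wrist1'); print(im['state']['tcp_pos'],im['state']['ee_rot'],im['state']['ft_force'])
E
```

```text
[566.92019474 237.33274276 233.17369401] [ 5.18153730e-01 -3.09750468e+00 -8.38091547e-04] [-0.06443295 -0.66599001 -0.0661309 ]
```

View pics/wrist1.png

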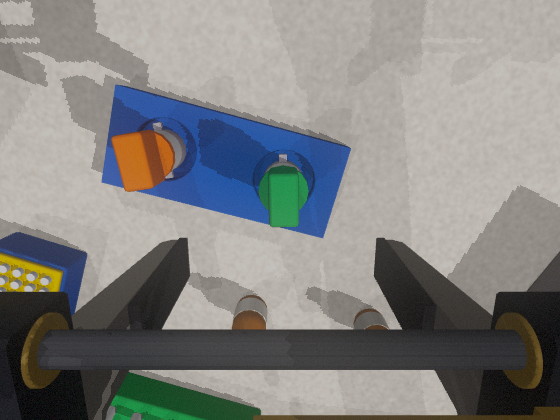

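The wrist view shows the green bar's top face at about (270–298, 174–227), in line with the jaws. The orange jar is at (142,160), outside the left finger's path.

```bash
python3 - <<'E'
from h import *
im=load('wrist1');P=cloud(im);hsv=cv2.cvtColor(im['pixels'],cv2.COLOR_BGR2HSV)
m=cv2.inRange(hsv,(50,100,40),(85,255,255)); m[:140]=0;m[240:]=0;m[:,:240]=0;m[:,330:]=0
p=P[m>0]; print('zpct',np.percentile(p[:,2],[1,25,50,75,99]))
z=np.median(p[p[:,2]>92,2]); sel=(m>0)&(P[...,2]>z-5); q=P[sel]
r=cv2.minAreaRect(q[:,:2].astype(np.float32)); print(z,r)
uv=np.argwhere(sel); c=cv2.minAreaRect(uv[:,::-1].astype(np.float32)); print(c)
print('rgb ray on z=104',onz(im,*c[0],104.))
# cap disc
d=(m>0)&(P[...,2]<80)&(P[...,2]>60); print('disc',P[d].mean(0) if d.any() else None,cv2.minEnclosingCircle(P[d][:,:2].astype(np.float32)))
t=load('top0');Pt=cloud(t);h=cv2.cvtColor(t['pixels'],cv2.COLOR_BGR2HSV)
# brighter top face in top view
mt=cv2.inRange(h,(50,120,50),(85,255,255));mt[:,:195]=0;mt[:,230:]=0;mt[:200]=0
st=np.argwhere((mt>0)&(Pt[...,2]>98)); ct=cv2.minAreaRect(st[:,::-1].astype(np.float32)); print(ct, onz(t,*ct[0],104.))
print('tri',tri(ray(im,*c[0]),ray(t,*ct[0])))
# lugs white
E
```

```text
zpct [ 67.82132051  82.70778335 102.99695692 103.77561263 105.11773662]
103.43965252648405 ((541.9653930664062, 230.23533630371094), (94.56690979003906, 23.660900115966797), 19.49201011657715)
((284.0, 199.0), (32.0, 54.0), 0.0)
rgb ray on z=104 [564.60470205 239.06583752 104.        ]
disc [563.76718634 237.98383361  70.02521469] ((565.051025390625, 238.7705078125), 22.562376022338867)
((212.6500244140625, 220.45001220703125), (12.649109840393066, 6.640782833099365), 71.56504821777344) [566.90257744 236.28618137 104.        ]
tri (array([569.14516766, 240.56906878,  83.9607311 ]), np.float64(0.7787047081461811))
```

Call:
{"name": "step_arm", "arguments": {
  "moves": [
    [[91.9, -1, 1, -25, 0], [91.9, -1, 0, -25, 0], [91.9, 0, 0, -15, 0], [91.9, 0, 0, 0, 0], [91.9, 0, 0, 0, 0]]
  ]
}}

```text
time_s: 1.87
tcp_pos: [564.2, 239.5, 168.2]
ee_rot: [0.523, -3.096, -0.0]
ft_force: [-0.9, 0.9, 0.5]
grip_width: 91.7
```

```bash
python3 - <<'E'
from h import *
im=grab('wrist','wrist2'); s=im['state'];print(s['tcp_pos'],s['ee_rot'],s['ft_force'])
def top(im,win):
    P=cloud(im);hsv=cv2.cvtColor(im['pixels'],cv2.COLOR_BGR2HSV)
    m=cv2.inRange(hsv,(50,100,40),(85,255,255)); k=np.zeros_like(m); a,b,c,d=win; k[a:b,c:d]=m[a:b,c:d]
    sel=((k>0)&(P[...,2]>98)&(P[...,2]<110)).astype(np.uint8)
    sel=cv2.morphologyEx(sel,cv2.MORPH_OPEN,np.ones((3,3)))
    n,l,stt,_=cv2.connectedComponentsWithStats(sel); i=1+np.argmax(stt[1:,4]); sel=l==i
    q=P[sel]; r=cv2.minAreaRect(q[:,:2].astype(np.float32)); c=cv2.minAreaRect(np.argwhere(sel)[:,::-1].astype(np.float32))
    print('cloud rect',r,q.mean(0),'pix',c); return c
i1=load('wrist1')
c1=top(i1,(140,240,240,330)); c2=top(im,(60,260,220,350))
print(onz(im,*c2[0],104.)); print(tri(ray(i1,*c1[0]),ray(im,*c2[0])))
T=cv2.Rodrigues(s['ee_rot'])[0]; print('tool axes',T.round(3))
E
```

```text
[564.20189765 239.48639613 168.20469986] [ 5.22850155e-01 -3.09612846e+00 -1.56492233e-04] [-0.90105535  0.91065834  0.5045318 ]
cloud rect ((566.0650024414062, 238.76568603515625), (43.43733215332031, 23.660900115966797), 19.49201202392578) [565.15516946 238.63724223 103.37290782] pix ((282.9999694824219, 198.99998474121094), (53.99999237060547, 29.999996185302734), 90.0)
cloud rect ((565.0413208007812, 238.42269897460938), (41.641754150390625, 23.847036361694336), 19.678972244262695) [563.95862812 238.26197655 103.34612844] pix ((278.5, 226.5), (65.0, 39.0), 90.0)
[563.76976869 237.79060419 104.        ]
(array([568.34596533, 239.43076221,  89.58657793]), np.float64(0.3330130992983019))
tool axes [[-0.945 -0.328 -0.002]
 [-0.328  0.945 -0.   ]
 [ 0.002  0.    -1.   ]]
```

View pics/wrist2.png

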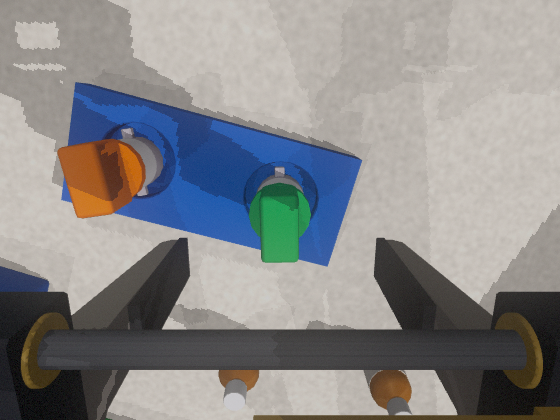

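Call:
{"name": "step_arm", "arguments": {
  "moves": [
    [[91.9, 1, -1, -25, 0.5], [91.9, 0, 0, -25, 0], [91.9, 0, 0, -20, 0], [91.9, 0, 0, -6, 0], [91.9, 0, 0, 0, 0]]
  ]
}}

```text
time_s: 2.33
tcp_pos: [566.0, 237.3, 92.3]
ee_rot: [0.533, -3.095, 0.0]
ft_force: [-0.2, -0.5, -0.2]
grip_width: 92.0
```

Call:
{"name": "step_arm", "arguments": {
  "moves": [
    [[15, 0, 0, 0, 0], [15, 0, 0, 0, 0], [15, 0, 0, 0, 0], [15, 0, 0, 0, 0], [15, 0, 0, 0, 0], [15, 0, 0, 0, 0], [15, 0, 0, 0, 0], [15, 0, 0, 0, 0]]
  ],
  "grip_force": 45
}}

```text
time_s: 3.0
tcp_pos: [566.5, 237.0, 92.7]
ee_rot: [-0.532, 3.096, 0.0]
ft_force: [0.1, -0.2, 0.6]
grip_width: 40.7
```

Call:
{"name": "step_arm", "arguments": {
  "moves": [
    [[15, 0, 0, 0, 0], [15, 0, 0, 0, 0], [15, 0, 0, 0, 0], [15, 0, 0, 0, 0], [15, 0, 0, 0, 0], [15, 0, 0, 0, 0]]
  ]
}}

```text
time_s: 3.5
tcp_pos: [566.4, 237.1, 92.5]
ee_rot: [0.533, -3.096, -0.0]
ft_force: [-0.7, 0.8, -0.1]
grip_width: 23.8
```

Call:
{"name": "step_arm", "arguments": {
  "moves": [
    [[15, 0, 0, 4, 0], [15, 0, 0, 10, 0], [15, 0, 0, 20, 0], [15, 0, 0, 25, 0], [15, 0, 0, 25, 0], [15, 0, 0, 25, 0], [15, 0, 0, 25, 0], [15, 0, 0, 20, 0], [15, 0, 0, 0, 0]]
  ]
}}

```text
time_s: 4.25
tcp_pos: [568.7, 237.8, 252.1]
ee_rot: [-0.531, 3.088, 0.004]
ft_force: [-0.1, -0.1, -1.2]
grip_width: 23.8
```

```bash
python3 - <<'E'
from h import *
im=grab('wrist','wrist3');grab('top','top3');grab('scene','scene3'); s=im['state'];print(s['tcp_pos'],s['grip_width'],s['ft_force'])
t=load('top0');s0=load('scene0')
P=cloud(t);print('collar z pts',P[212,334],P[228,322],P[228,346],P[214,324]) 
for n,im,w in (('top',t,(195,265,295,385)),('scene',s0,(160,220,235,300))):
    a,b,c,d=w; x=im['pixels'][a:b,c:d]; h=cv2.cvtColor(x,cv2.COLOR_BGR2HSV)
    m=cv2.inRange(h,(3,90,90),(20,255,255)); k,l,st,ce=cv2.connectedComponentsWithStats(m)
    for i in range(1,k):
        if st[i,4]>3:
            u,v=ce[i]+[c,a]; print(n,'mark',u,v,st[i,4],onz(im,u,v,69.),P[int(v),int(u)] if n=='top' else '')
    g=cv2.inRange(h,(0,0,0),(180,255,105)); cv2.imwrite(f'pics/{n}mask.png',cv2.resize(g,None,fx=6,fy=6,interpolation=0))
    cv2.imwrite(f'pics/{n}crop.png',cv2.resize(x,None,fx=7,fy=7,interpolation=cv2.INTER_CUBIC))
E
```

```text
[568.68116015 237.81040969 252.10483514] 23.83869435743564 [-0.07945421 -0.09137466 -1.1725772 ]
collar z pts [ 592.83549917 -180.96175886   67.59111641] [ 537.19846072 -137.23221036   73.59129397] [ 535.43208268 -219.13034353   78.72015883] [ 586.41641578 -145.98924832   67.74009417]
top mark 340.0 211.0 13 [ 595.80761113 -201.72427752   69.        ] [ 595.74936027 -201.65807136   69.48984251]
top mark 328.64285714285717 244.64285714285714 14 [ 479.59218817 -158.98706537   69.        ] [ 481.83901348 -156.82935221   69.06577632]
scene mark 280.0 181.0 11 [ 477.02019821 -156.0899891    69.        ] 
scene mark 249.77777777777777 188.88888888888889 9 [ 592.25197943 -199.50215263   69.        ]
```

View pics/wrist3.png

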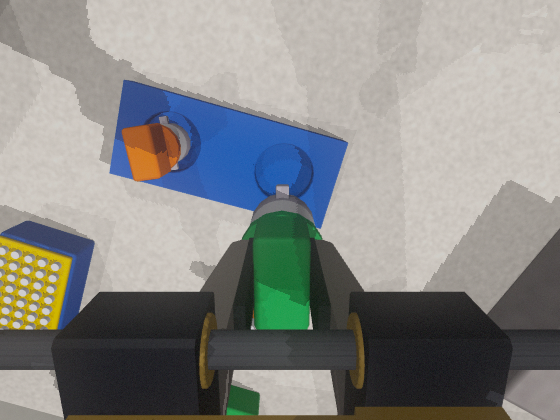

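View pics/topcrop.png

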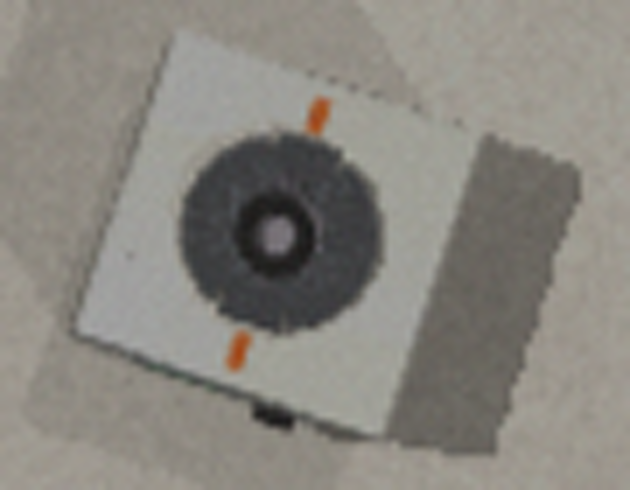

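View pics/scenecrop.png

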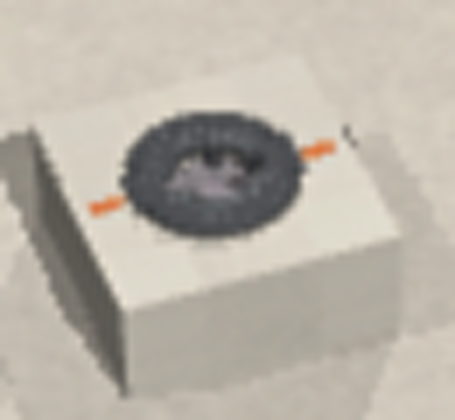

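Both views put the marks' midpoint at roughly (536,-179), with the socket x axis near -20.4°. In the wrist view the jar hangs upright between the fingers, with a lug at (282,192). Next I'll carry it to a viewing pose at the mill.

Call:
{"name": "step_arm", "arguments": {
  "moves": [
    [[15, 2, -20, 0, -2], [15, 4, -37, 0, -3.5], [15, 4, -37, 0, -3.5], [15, 4, -37, 0, -3.5], [15, 4, -37, 0, -3.5], [15, 4, -37, 0, -3.5], [15, 4, -37, 0, -3.5], [15, 4, -37, 0, -3.5], [15, 4, -37, 0, -3.5], [15, 4, -37, 0, -3.5], [15, 4, -37, 0, -3.5], [15, 6, -37, 0, -3]]
  ]
}}

```text
time_s: 5.4
tcp_pos: [612.7, -192.4, 244.5]
ee_rot: [-0.565, -3.087, 0.0]
ft_force: [0.1, -0.4, -1.5]
grip_width: 23.7
```

Call:
{"name": "step_arm", "arguments": {
  "moves": [
    [[15, 0, -20, 0, 0], [15, 0, 0, 0, 0], [15, 0, 0, 0, 0], [15, 0, 0, 0, 0], [15, 0, 0, 0, 0]]
  ]
}}

```text
time_s: 5.82
tcp_pos: [614.2, -208.1, 245.6]
ee_rot: [-0.555, -3.09, -0.002]
ft_force: [-0.3, -0.2, -3.0]
grip_width: 23.5
```

```bash
python3 - <<'E'
from h import *
im=grab('wrist','wrist4'); s=im['state'];print(s['tcp_pos'],s['ee_rot'],s['grip_width'],s['ft_force'])
E
```

```text
[ 614.22565434 -208.14732293  245.58005507] [-5.54996122e-01 -3.09034164e+00 -1.74984704e-03] 23.51380036897515 [-0.31142256 -0.22660458 -3.02731124]
```

View pics/wrist4.png

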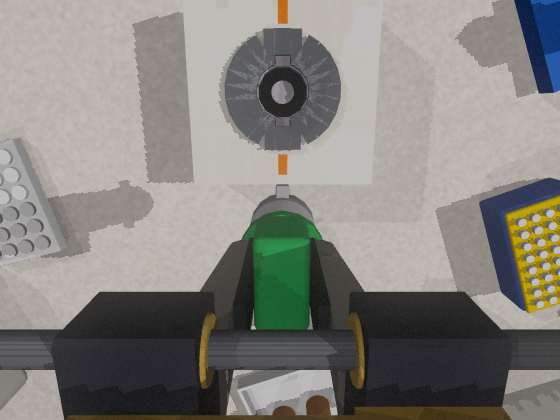

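The wrist view shows the socket at about (282,90) with the orange marks above and below it, and the jar's lug at (282,190) almost in line.

```bash
cat > sock.py <<'E'
from h import *
def sock(im):
    px=im['pixels'];h=cv2.cvtColor(px,cv2.COLOR_BGR2HSV);P=cloud(im)
    w=im['pixels'].copy()
    ys,xs=np.mgrid[:420,:560]
    m=((P[...,2]>72.5)&(P[...,2]<79)&(np.hypot(P[...,0]-537,P[...,1]+179)<70)).astype(np.uint8)
    m[165:]=0
    p=P[m>0]; print('collar n',len(p),'z',np.median(p[:,2]))
    cs,_=cv2.findContours(m,cv2.RETR_EXTERNAL,cv2.CHAIN_APPROX_NONE); c=max(cs,key=cv2.contourArea); e=cv2.fitEllipse(c); print('ellipse',e,'->',onz(im,*e[0],75.))
    g=cv2.cvtColor(px,cv2.COLOR_BGR2GRAY)
    o=cv2.inRange(h,(3,120,120),(22,255,255)); k,l,st,ce=cv2.connectedComponentsWithStats(o)
    M=[]
    for i in range(1,k):
        q=np.median(P[l==i],0)
        if st[i,4]>30 and np.hypot(q[0]-537,q[1]+179)<90: M.append(onz(im,*ce[i],69.)); print('mark',ce[i],st[i],M[-1].round(1))
    if len(M)==2:
        d=M[1]-M[0]; print('mid',(M[0]+M[1])/2,'ang',np.degrees(np.arctan2(d[1],d[0])))
    R=cv2.Rodrigues(im['state']['ee_rot'])[0]; print('tool x',np.degrees(np.arctan2(R[1,0],R[0,0])))
E
python3 - <<'E'
from sock import *
im=load('wrist4'); sock(im)
h=cv2.cvtColor(im['pixels'],cv2.COLOR_BGR2HSV)
x=im['pixels'][20:240,190:375]; cv2.imwrite('pics/w4c.png',cv2.resize(x,None,fx=2.7,fy=2.7,interpolation=cv2.INTER_CUBIC))
E
```

```text
collar n 8457 z 74.62189859240925
ellipse ((282.3871765136719, 88.66837310791016), (115.68121337890625, 117.58695983886719), 1.7812252044677734) -> [ 534.30276054 -177.32003199   75.        ]
mark [282.5  11. ] [278   0  10  23 230] [ 478.3 -156.4   69. ]
mark [282.11428571 164.28571429] [278 155   9  20 175] [ 594.2 -199.8   69. ]
mark [202.70731707 353.35888502] [199 325   9  57 287] [ 748.4 -343.7   69. ]
mark [361.64705882 355.68627451] [360 346   4  19  51] [ 807.9 -192.1   69. ]
mark [361.66666667 372.1025641 ] [360 366   4  14  39] [ 826.9 -198.    69. ]
tool x 159.63754804999812
```

View pics/w4c.png

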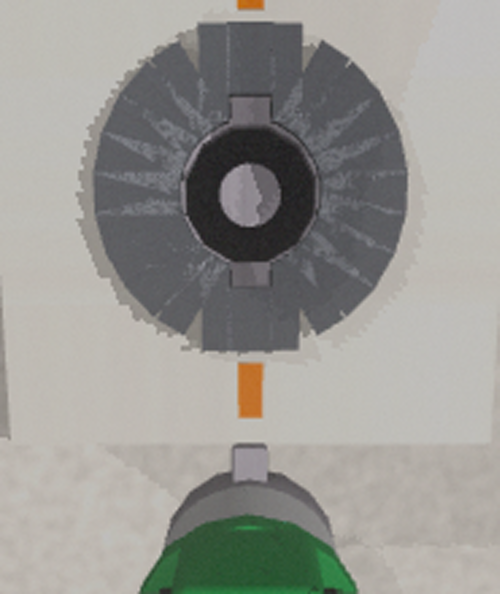

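```bash
python3 - <<'E'
from h import *
im=load('wrist4')
a=onz(im,282.8,55.2,75.);b=onz(im,282.5,126.3,75.);print('notch ends',a,b,np.linalg.norm(a-b),(a+b)/2)
l=onz(im,258.1,90,75.);r=onz(im,307.8,90,75.);print('hole',l,r,np.linalg.norm(l-r),(l+r)/2)
d=(a-b)/np.linalg.norm(a-b)
R=cv2.Rodrigues(im['state']['ee_rot'])[0]; t=im['state']['tcp_pos']
for z in (174,176,178):
  q=onz(im,282.5,184.4,float(z)); ax=q-27*d; print('jar axis',z,ax, 'in tool',R.T@(ax-t))
P=cloud(im); print('lug pts',P[186:194:2,282])
E
```

```text
notch ends [ 510.125157   -167.98980356   75.        ] [ 562.97617354 -187.86011687   75.        ] 56.462901985485544 [ 536.55066527 -177.92496021   75.        ]
hole [ 528.27856625 -196.54757844   75.        ] [ 542.63116447 -157.94923152   75.        ] 41.18044998786164 [ 535.45486536 -177.24840498   75.        ]
jar axis 174 [ 615.57957207 -207.92791361  174.        ] in tool [-1.33458575  0.62117856 71.57805904]
jar axis 176 [ 615.17769305 -207.78736775  176.        ] in tool [-0.90495986  0.61465845 69.57889948]
jar axis 178 [ 614.77581403 -207.64682188  178.        ] in tool [-0.47533398  0.60813835 67.57973991]
lug pts [[ 589.81494608 -198.58853536  180.46442327]
 [ 590.91446272 -198.99754118  180.66383028]
 [ 592.17059273 -199.46262723  180.14097775]
 [ 593.12324576 -199.81909128  181.03396946]]
```

Call:
{"name": "step_arm", "arguments": {
  "moves": [
    [[15, -15, 6, 0, 0], [15, -25, 9, 0, 0], [15, -25, 9, -10, 0], [15, -14, 6, -20, 0], [15, 0, 0, -20, 0], [15, 0, 0, -12, 0], [15, 0, 0, 0, 0], [15, 0, 0, 0, 0], [15, 0, 0, 0, 0]]
  ]
}}

```text
time_s: 6.62
tcp_pos: [536.6, -180.2, 185.4]
ee_rot: [0.557, 3.09, -0.0]
ft_force: [0.1, -0.5, -1.7]
grip_width: 23.8
```

```bash
python3 - <<'E'
from h import *
im=grab('wrist','wrist5'); s=im['state'];print(s['tcp_pos'],s['ee_rot'],s['grip_width'],s['ft_force'])
x=im['pixels'][60:260,160:400]; cv2.imwrite('pics/w5c.png',cv2.resize(x,None,fx=2.8,fy=2.8,interpolation=cv2.INTER_CUBIC))
grab('scene','scene5');x=load('scene5')['pixels'][120:230,215:315]; cv2.imwrite('pics/s5c.png',cv2.resize(x,None,fx=5,fy=5,interpolation=cv2.INTER_CUBIC))
E
```

```text
[ 536.57441938 -180.16358131  185.43080572] [ 5.57468532e-01  3.09008029e+00 -4.64204897e-04] 23.825176756856823 [ 0.11689643 -0.49882767 -1.67163722]
```

View pics/w5c.png

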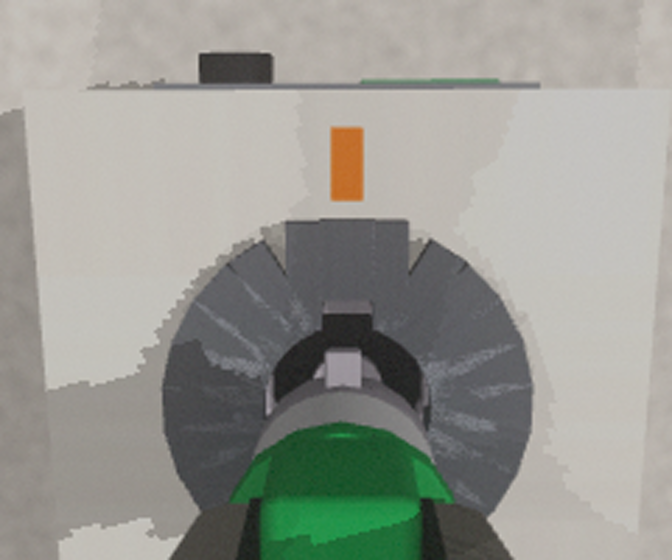

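View pics/s5c.png

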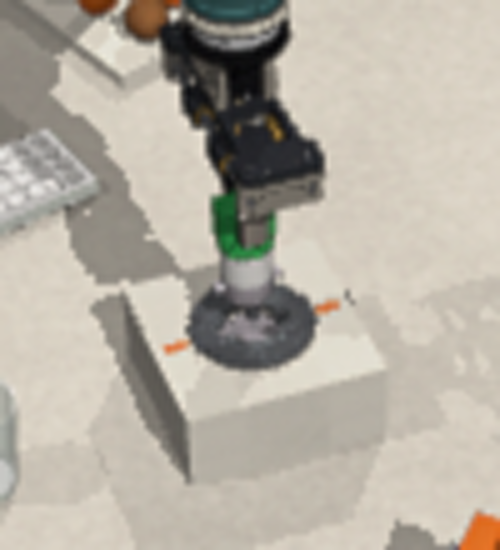

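The wrist view shows the lug at crop (343,368) just short of the notch at (347,315), slightly left of it. I'll work out the offset.

```bash
python3 - <<'E'
from h import *
im=load('wrist5'); R=cv2.Rodrigues(im['state']['ee_rot'])[0]; t=im['state']['tcp_pos']
k=lambda a,b:(a/2.8+160-.3,b/2.8+60-.3)
n=onz(im,*k(347.5,302),75.); l=onz(im,*k(343.5,348),115.); lt=onz(im,*k(343.5,388),121.)
hl=onz(im,*k(272,385),75.);hr=onz(im,*k(428,385),75.)
mk=onz(im,*k(347,164),69.)
for nm,p in (('notch end',n),('lug end',l),('mark',mk),('hl',hl),('hr',hr)): print(nm,p.round(1),'tool',(R.T@(p-t)).round(2))
E
```

```text
notch end [ 509.7 -168.2   75. ] tool [ 29.55   1.79 110.38]
lug end [ 512.4 -170.4  115. ] tool [26.19  0.66 70.39]
mark [ 477.9 -156.5   69. ] tool [ 63.45   1.67 116.33]
hl [ 523.2 -194.1   75. ] tool [  7.86 -17.74 110.42]
hr [ 537.3 -156.3   75. ] tool [  7.83  22.66 110.42]
```

Call:
{"name": "step_arm", "arguments": {
  "moves": [
    [[15, -1.5, 2, -5, 0], [15, 0, 0, -8, 0], [15, 0, 0, -8, 0], [15, 0, 0, -6, 0], [15, 0, 0, -5, 0], [15, 0, 0, -4, 0], [15, 0, 0, 0, 0], [15, 0, 0, 0, 0]]
  ]
}}

```text
time_s: 7.38
tcp_pos: [533.9, -178.1, 148.3]
ee_rot: [-0.559, -3.091, 0.0]
ft_force: [0.1, 0.1, -2.2]
grip_width: 23.5
```

```bash
python3 - <<'E'
from h import *
im=grab('wrist','wrist6'); s=im['state'];print(s['tcp_pos'],s['grip_width'],s['ft_force'])
x=im['pixels'][60:260,160:400]; cv2.imwrite('pics/w6c.png',cv2.resize(x,None,fx=2.8,fy=2.8,interpolation=cv2.INTER_CUBIC))
E
```

```text
[ 533.89941425 -178.09042838  148.32576145] 23.50697047362001 [ 0.09130718  0.10140737 -2.23740921]
```

View pics/w6c.png

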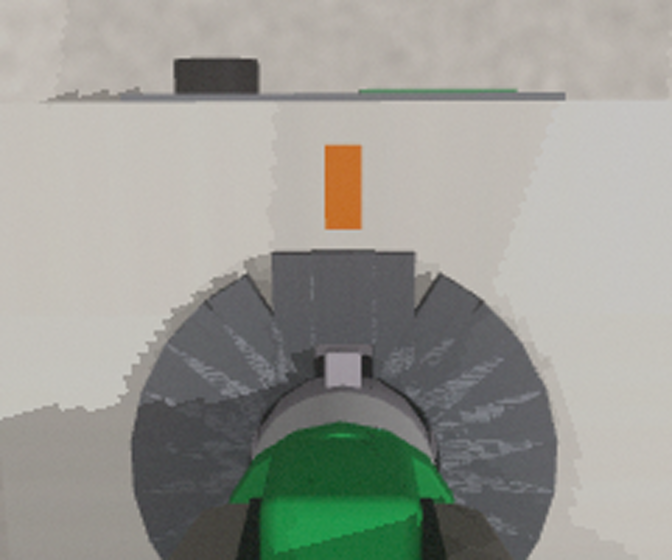

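The lug sits centred in the notch, at crop column 343, with about 1 mm of radial gap. Going down.

Call:
{"name": "step_arm", "arguments": {
  "moves": [
    [[15, 0, 0, -3, 0], [15, 0, 0, -3, 0], [15, 0, 0, -3, 0], [15, 0, 0, -3, 0], [15, 0, 0, -3, 0], [15, 0, 0, 0, 0], [15, 0, 0, 0, 0]]
  ]
}}

```text
time_s: 8.02
tcp_pos: [534.2, -178.0, 134.1]
ee_rot: [0.558, 3.091, 0.0]
ft_force: [-2.1, 1.5, 5.7]
grip_width: 23.5
```

Call:
{"name": "step_arm", "arguments": {
  "moves": [
    [[15, 0, 0, -3, 0], [15, 0, 0, -3, 0], [15, 0, 0, -2, 0], [15, 0, 0, 0, 0], [15, 0, 0, 0, 0], [15, 0, 0, 0, 0]]
  ]
}}

```text
time_s: 8.52
tcp_pos: [534.3, -178.1, 126.8]
ee_rot: [0.558, 3.091, 0.001]
ft_force: [-2.6, 1.1, 10.0]
grip_width: 23.7
```

Call:
{"name": "step_arm", "arguments": {
  "moves": [
    [[15, 0, 0, -2, 0], [15, 0, 0, 0, 0], [15, 0, 0, 0, 0], [15, 0, 0, 0, 0]]
  ]
}}

```text
time_s: 8.85
tcp_pos: [534.7, -178.0, 126.2]
ee_rot: [0.558, 3.09, 0.002]
ft_force: [-4.8, 2.0, 19.5]
grip_width: 23.8
```

Call:
{"name": "step_arm", "arguments": {
  "moves": [
    [[15, -0.7, 0.3, 0, -3], [15, 0, 0, 0, -5], [15, 0, 0, 0, -5], [15, 0, 0, 0, -5], [15, 0, 0, 0, -5], [15, 0, 0, 0, -5], [15, 0, 0, 0, -5], [15, 0, 0, 0, -5], [15, 0, 0, 0, -5], [15, 0, 0, 0, 0]]
  ]
}}

```text
time_s: 9.68
tcp_pos: [535.9, -178.4, 126.3]
ee_rot: [1.654, 2.664, 0.003]
ft_force: [-1.6, 1.2, 15.0]
grip_width: 23.6
```

```bash
python3 - <<'E'
from h import *
s=arm.state();print(s['q'].round(2),s['moment'],s['ft_force'],s['tcp_pos']); R=cv2.Rodrigues(s['ee_rot'])[0]; print(np.degrees(np.arctan2(R[1,0],R[0,0])))
E
```

```text
[-0.09  0.48  0.44  1.93 -0.29  0.79  0.98] [0.0826812  0.29465251 0.00151686] [-1.58824815  1.23530589 14.99642475] [ 535.86242868 -178.4462794   126.27469751]
116.32054944709388
```

Call:
{"name": "step_arm", "arguments": {
  "moves": [
    [[15, 0, 0, -0.5, -5], [15, 0, 0, 0, -5], [15, 0, 0, 0, -5], [15, 0, 0, 0, -5], [15, 0, 0, 0, -5], [15, 0, 0, 0, -5], [15, 0, 0, 0, -5], [15, 0, 0, 0, -5], [15, 0, 0, 0, -4], [15, 0, 0, 0, 0], [15, 0, 0, 0, 0]]
  ]
}}

```text
time_s: 10.6
tcp_pos: [536.3, -179.0, 126.2]
ee_rot: [2.529, 1.855, 0.007]
ft_force: [-1.4, 0.2, 18.1]
grip_width: 23.9
```

```bash
python3 - <<'E'
from h import *
im=grab('wrist','wrist7');s=im['state'];print(s['q'].round(2),s['moment'],s['ft_force'],s['tcp_pos'],s['grip_width']); R=cv2.Rodrigues(s['ee_rot'])[0]; print(R.round(3),np.degrees(np.arctan2(R[1,0],R[0,0])))
E
```

```text
[-0.23  0.52  0.64  1.94 -0.42  0.81  0.33] [-0.02594388  0.38887419 -0.03588981] [-1.38760201  0.23210898 18.12621897] [ 536.32046366 -179.00084003  126.24817415] 23.855854367315015
[[ 0.301  0.954  0.007]
 [ 0.954 -0.301 -0.002]
 [ 0.     0.007 -1.   ]] 72.51108634589556
```

View pics/wrist7.png

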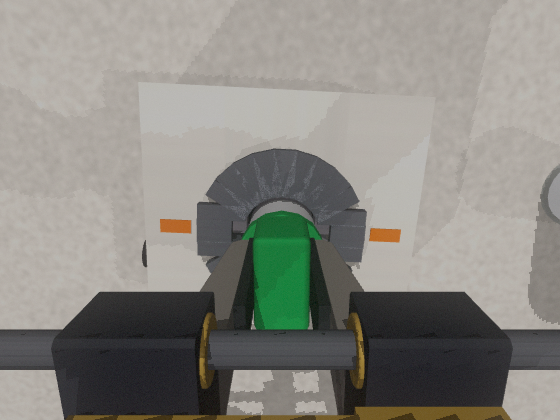

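The view shows the jar down in the collar, with the marks at (176,226) and (385,235) almost square to the bar. The turn so far is 87°, with no stop torque yet.

Call:
{"name": "step_arm", "arguments": {
  "moves": [
    [[15, 0, 0, -0.5, -2], [15, 0, 0, 0, -2], [15, 0, 0, 0, -1], [15, 0, 0, 0, 0], [15, 0, 0, 0, 0], [15, 0, 0, 0, 0]]
  ]
}}

```text
time_s: 11.15
tcp_pos: [536.0, -178.8, 126.2]
ee_rot: [2.607, 1.746, 0.007]
ft_force: [-3.9, 0.7, 23.8]
grip_width: 23.9
```

```bash
python3 - <<'E'
from h import *
s=arm.state();print(s['moment'],s['ft_force'],s['tcp_pos'],s['grip_width']); R=cv2.Rodrigues(s['ee_rot'])[0]; print(R[:,2],np.degrees(np.arctan2(R[1,0],R[0,0])))
E
```

```text
[0.21318157 0.9537622  0.45160714] [-3.93898293  0.71814515 23.84866188] [ 535.9970969  -178.79825724  126.1947479 ] 23.85297173413939
[ 6.25541750e-03 -9.65091453e-04 -9.99979969e-01] 67.62691571729121
```

```bash
python3 - <<'E'
from h import *
im=grab('wrist','wrist8');t=grab('top','top8');s=im['state']
P=cloud(im);h=cv2.cvtColor(im['pixels'],cv2.COLOR_BGR2HSV)
o=cv2.inRange(h,(3,120,120),(22,255,255));k,l,st,ce=cv2.connectedComponentsWithStats(o);M=[]
for i in range(1,k):
    if st[i,4]>60 and ce[i][1]<300: M.append(onz(im,*ce[i],69.))
d=M[1]-M[0];R=cv2.Rodrigues(s['ee_rot'])[0]
print(M,'mark ang',np.degrees(np.arctan2(d[1],d[0])),'tool x',np.degrees(np.arctan2(R[1,0],R[0,0])))
for n in ('top0','top8'):
    x=load(n);hh=cv2.cvtColor(x['pixels'],cv2.COLOR_BGR2HSV);m=cv2.inRange(hh,(3,150,120),(18,255,255));m[:,:230]=0;m[:,270:]=0;m[:200]=0;m[240:]=0
    print(n,np.argwhere(m>0).mean(0))
s=arm.state();print(s['ft_force'],s['moment'],s['tcp_pos'],s['grip_width'],s['time_s'])
E
```

```text
[array([ 594.09439884, -199.57464963,   69.        ]), array([ 477.9268041 , -156.55274398,   69.        ])] mark ang 159.67822048736463 tool x 67.62691571729121
top0 [217.53333333 246.85555556]
top8 [217.57843137 247.35294118]
[-3.33742514  1.93759324 22.78524058] [0.20080306 0.8885372  0.49859423] [ 536.01024554 -178.78497246  126.21603671] 23.84574880001079 11.25
```

View pics/wrist8.png

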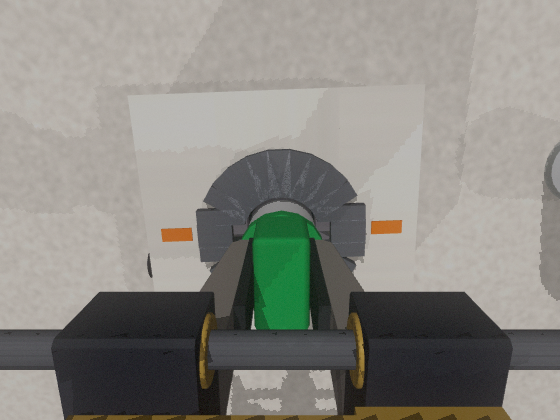

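The jar is down, turned 92° by tool yaw relative to the marks, with about 0.5 N m of torque at the stop and a push of about 23 N. The orange jar hasn't moved. Handing in.

```bash
python3 -c "
from cell import order
print(order.close_job())"
```

```text
the job is handed in; nothing more can be done
None
```

I took the green jar out of the stand, set it in the mill socket with its lugs in the notches, and pressed it to the spring's end. I then turned it clockwise to the stop and handed in at 11.25 s, still gripping and pressing; no verdict was reported.

**Last checks:**
- **Turn:** the tool stood 92° from the line of the orange marks. About 0.5 N m of torque had built up, which means the jar was against its stop.
- **Press:** the tool read 126.2 mm high, about 13 mm of ejector travel, with about 23 N upward on the wrist.
- **Centring:** the tool was at (536.0, -178.8) mm. The midpoint of the orange marks is (536.0, -178.1) mm. Tool tilt was about 0.006 rad.
- **Grip:** the opening was 23.8 mm on the 24 mm bar, with 45 N set.
- **Orange jar:** it had not moved in the top view (shift of 0.5 pixel or less). I did not measure the other bystanders after the moves.

**Disagreements:**
- **Bar height:** triangulating it gave 84–90 mm, because the views were too close together or too coarse. I used the depth reading of 103.4 mm instead, which agreed with the text and with the grasp.
- **Socket centre:** the different measurements differed by about 2–3 mm. I corrected for this by comparing lug and notch in the wrist view before going down.

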